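# Take the rock out of a laser-welding fixture base

## Robot

A 6-joint arm with a two-finger parallel gripper is mounted at the origin on the work surface. World frame = base frame: x ahead of the robot, y to its left, z up, the work surface at z = 0. Lengths are in m, angles in rad, forces in N, time in s.
With the tool pointing down it reaches from about 0.35 to 0.8 m from the base axis. Payload 7.3 kg.
Tool frame: the origin (TCP) lies on the centre line of the jaws, within the pads' length; the fingertips stand ahead of it and the grasp point (between the pads) lies 3 mm ahead of it (bot.tip_extent is the x of the fingertips in the tool frame, in m); x points along the fingers, y is the direction in which the jaws open and shut, and the axes are right-handed (so a half turn about x gives the same grasp; the last joint's range is limited). The gripper opens to 85 mm and grips with 20 to 120 N. Pads are 22 mm wide; open, the fingers measure 114 mm over their backs; the gripper's body (76 mm by 85 mm) begins 54 mm behind the grasp point. The pads swing forward as they close: fully open they stand 13 mm farther back than shut.
Start: joints at [-1.267, 0.342, 1.524, -0, 1.275, -0.146], TCP at [0.228, -0.473, 0.253] pointing down, gripper open.
Joint ranges: [-2.53, 2.53], [-0.77, 2.02], [0.04, 2.7], [-1, 4.14], [0.28, 2.66], [-3.11, 3.11]. Speed limits (rad/s): [2.57, 2.57, 3.14, 3.14, 3.14, 3.14].

## Interface

Orientations are given as a unit quaternion [w, x, y, z].
In Python, from station import monitor, camera, calibration, order, look_for, cut_out, bot gives the robot as it stands. The module is installed in compiled form; this text tells all that it offers.
- The arm moves only by the tool drive_tool, never from a script. Its argument "targets" is a list of rows, each a list of 2 entries, a list of its own where there are three numbers: the shift along the tool's x, y, z each as a share of 0.3 m, from -1 to 1, then the turn, a rotation vector about the tool's x, y, z each as a share of 30 degrees, from -1 to 1. A call has exactly 8 rows; each row is the pose to reach, as a shift and turn from the pose commanded when the call began, along the tool's axes at that moment; what a row does not reach only later rows make up. A row lasts 1/10 s, in which the tool goes at most 50 mm and 8.59 degrees, less where a joint would pass 70% of its speed; a pose out of reach is approached as far as the arm can. A call with a number of a shift or a turn outside -1 to 1 is refused whole. A call with a gripper value outside its range is refused whole. "grip" is the finger opening in mm, from 0 to 85.4, set as the call begins (left out, the last holds). The fingers move at their own pace and stop on an object; "force" is the grip in N (left out, the last holds). Time passes only in rows, so rows that repeat a pose let the fingers close, or fill a call up. It gives the time, the measured TCP pose, the force and the opening at its end, in the units of the state.
- monitor.get_obs(): the state, without advancing time (a new reading comes with each control period).
- camera(name): name is "side" or "top" or "wrist"; returns the picture (420x560x3 uint8, red, green, blue); there is no depth.
- calibration(name): a dict with "fx", "fy", "cx", "cy" (pixels), "R" (3x3) and "t" (3): a world point X has camera coordinates R X + t. Camera axes: x right, y down, z forward; pixel columns grow to the right and rows downward; lengths in m; the calibration is good to about 2 mm. A picture is of the moment at which its call begins: read the wrist's pose just before it. calibration takes no time and is no camera call; for the wrist camera it gives the pose at the moment of the call.
- order.sign_off(): hands the job in, once; it reports no verdict.
Trained networks look in the newest picture that a camera, given by its name, has taken for a name from the list of things; names that differ only in an ending like _2 or _b are one class to them, and where a whole thing is asked for, a point or a joint stands for the part that bears it (a point fixed in the world has none). Each returns a list of dicts, best first, with "p" (0 to 1); they miss things now and then, are a little off and sometimes report something else, mostly with a low value. They report only what shows in the picture. A call takes as long as a camera call.
- look_for(camera, label): "uv" ([column, row] in pixels, amid what is visible of it).
- cut_out(camera, label): "pixels" (420x560 bool, what is visible of it) and "uv" ([column, row] in pixels, amid what is visible of it).
The state is a dict: "t": time; "q": joint angles; "joint_velocities": joint speeds; "joint_efforts": joint torques, N m; "eef_pos": TCP position; "eef_rot": TCP orientation; "contact_force": force on the tool from outside, world axes, zero at the start; "ft_torque": the same for the moment, N m; "opening": opening from 0.0 (shut) to 1.0 (fully open).
Only numpy, scipy, OpenCV 4.12 (cv2) and the standard library are available. Lean on these libraries where they do the work, as an engineer would, in place of code of your own. Each camera call takes 0.05 s, during which the arm holds its last target. There are 200 camera calls.

## Task

The yellow welding fixture stands on its three solid feet and still rocks at the two corners nearest the robot. Turn each of the two black levelling knobs clockwise until its foot is felt to bear snugly on the steel pad under it, at roughly half a kilo to one kilo of load, so that all five feet carry weight. Do not jack the fixture up on the screws, overload a screw, shove the fixture out of place or disturb the other things, and let go at the end.

Things in the scene. Friction and masses are not known exactly. Their poses are not given: they have to be found in the camera images.
- base: yellow fixture plate, 220 mm (x) by 320 mm (y), about 8 kg, loose on the table; its top is 55 mm and its underside 35 mm above the origin, which lies on the table under the plate's middle. Its own -x side, with the two knobs, faces the robot. Within 65 mm of a knob's axis the plate is bare; two red-handled clamps rise to 65 mm above the top at the far corners.
- left_knob (a point): point on the upright axis of the left (+y) black round levelling knob, 17 mm below the knob's top, the height to grip it. The knob is a cylinder of 40 mm diameter and 34 mm height that begins 10 mm above the plate's top. It sits at x -80, y +130 mm in the base's frame. It neither rises nor sinks in the plate as it turns.
- right_knob (a point): the same point of the right (-y) black knob, at x -80, y -130 mm in the base's frame.
- left_screw (a joint): turn of the left knob in rad, 0 to 6.2, growing clockwise seen from above. Clockwise drives the foot down 12 mm per turn (1.9 mm per rad). Unloaded it takes about 0.05 N m to turn; it stays where left. Once the foot bears, its load grows about 8 to 16 N per rad of knob, and the counter-torque felt while turning grows by about 0.02 N m per N of load. Over 25 N on a foot is overload.
- right_screw (a joint): the same for the right knob.
- left_ram: lower end of the left screw with its sprung rubber foot (a disc of 58 mm diameter that turns with the knob and rubs on the pad); origin on its axis, 8 mm above the foot's unloaded underside. At joint value 0 the foot hangs 6.5 mm above the table. A steel pad under it stands proud by an unknown 0.5 to 3.5 mm, different each side: the foot meets it somewhere from 1.5 to 3.4 rad. Wanted load 2.5 to 12 N.
- right_ram: the same for the right screw.
- foot_near: solid steel foot, 28 mm diameter, in the middle of the plate's robot side (x -90, y 0 mm in the base's frame); origin at its underside. It carries about 40 N at the start.
- foot_far_left: solid steel foot at x +90, y +90 mm in the base's frame; origin at its underside. About 19 N at the start.
- foot_far_right: solid steel foot at x +90, y -90 mm in the base's frame; origin at its underside. About 19 N at the start.
- sample: bystander: steel bar 44 x 130 x 14 mm lying in the nest on the plate; origin at its underside.
- brush: bystander: brush on the table's right side.
- screwdriver: bystander: red screwdriver on the table's right side.
- pliers: bystander: green-handled pliers on the left side.
- gauge: bystander: steel gauge block 50 x 30 x 20 mm on the left side.
- nozzle_jar: bystander: small jar, 52 mm diameter, 60 mm high, left of and beyond the fixture.
- spare_ring: bystander: brass ring, 60 mm diameter, 16 mm high, right of and beyond the fixture.

How it is judged:
By the outcome, as a careful person would: the job done as asked, in the order asked, and still so for the second after the job is handed in, with the robot touching nothing.
It also fails if it takes over 72 s, if anything falls off the work surface, if the arm or the gripper's body presses on something with over 40 N, if the wrist force passes 120 N, or if a joint passes its speed limit or range.

## Working session

There is one attempt and no reset: what is moved stays moved. The work goes in short steps, Python scripts to look and compute and a tool call to move; the robot and the scene stay as the last step left them, time stands still between calls to the robot, and variables do not carry over. Pictures are saved under pics/ and viewed, about 8 in all and at most 12, crops included, and the job is handed in when it is done.

Besides the shell and the picture viewer there is one more tool, called after "Request:" as name(argument=value, ...) on one line, values as JSON. drive_tool: Moves the arm, as the interface text tells. Its arguments: {"type":"object","properties":{"targets":{"type":"array","items":{"type":"array"}},"grip":{"type":"number"},"force":{"type":"number"}},"required":["targets"]}

```bash
mkdir -p pics
cat > h.py <<'E'
import numpy as np, cv2
from station import monitor, camera, calibration, order, look_for, cut_out, bot
def ray(name,uv,z,c=None):
    c=c or calibration(name); R=np.array(c["R"]);t=np.array(c["t"])
    o=-R.T@t; d=R.T@np.array([(uv[0]-c["cx"])/c["fx"],(uv[1]-c["cy"])/c["fy"],1])
    return o+d*(z-o[2])/d[2]
def proj(name,X,c=None):
    c=c or calibration(name); p=np.array(c["R"])@np.array(X)+np.array(c["t"])
    return np.array([c["fx"]*p[0]/p[2]+c["cx"],c["fy"]*p[1]/p[2]+c["cy"]])
def save(name,f):
    im=camera(name); cv2.imwrite("pics/"+f,im[:,:,::-1]); return im
E
python3 - <<'E'
from h import *
np.set_printoptions(precision=4,suppress=True)
save("top","top1.png")
for l,z in [("left_knob",.085),("right_knob",.085),("base",.05),("sample",.06)]:
    for d in look_for("top",l)[:3]: print(l,d["p"],d["uv"],ray("top",d["uv"],z))
save("side","side1.png")
for l,z in [("left_knob",.082),("right_knob",.082)]:
    for d in look_for("side",l)[:3]: print(l,d["p"],d["uv"],ray("side",d["uv"],z))
o=monitor.get_obs(); print(o); print(bot.tip_extent)
E
```

```text
left_knob 0.48 [221.4, 246.8] [0.4837 0.1935 0.085 ]
base 0.97 [268.7, 230.3] [0.553  0.0461 0.05  ]
base 0.43 [425.6, 283.7] [ 0.4044 -0.4718  0.05  ]
sample 0.76 [267.7, 220.0] [0.5858 0.0512 0.06  ]
sample 0.5 [225.5, 248.9] [0.4812 0.1835 0.06  ]
left_knob 0.74 [309.1, 274.4] [0.4901 0.193  0.082 ]
right_knob 0.52 [318.8, 194.0] [ 0.491 -0.085  0.082]
{'t': 0.4, 'q': array([-1.267 ,  0.3421,  1.5242, -0.    ,  1.2754, -0.146 ]), 'joint_velocities': array([ 0.0016, -0.0018, -0.0016,  0.0025,  0.0009, -0.0005]), 'joint_efforts': array([ -0.0004, -43.3141, -24.5986,  -0.0001,   0.0021,   0.    ]), 'eef_pos': array([ 0.2283, -0.4727,  0.2532]), 'eef_rot': array([-0.1576, -0.6893, -0.1577,  0.6893]), 'contact_force': array([ 0.8732, -0.1744, -0.2017]), 'ft_torque': array([-0.0202,  0.0121, -0.0357]), 'opening': 1.0039196502984293}
0.022
```

View pics/top1.png

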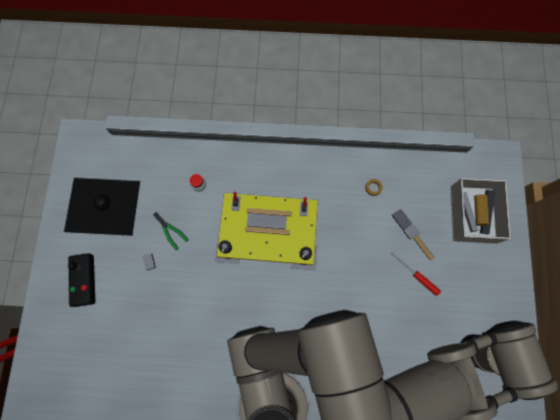

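View pics/side1.png

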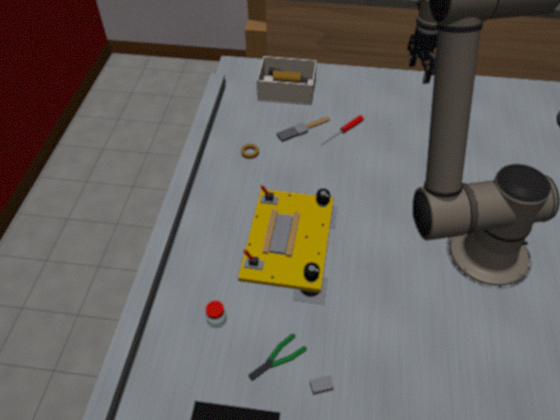

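The top view shows the yellow plate at about (268,229), with knobs at (225,247) and (306,253). The side view has the knobs at (312,271) and (323,197). The network points are a few pixels off, so I'll fit the plate and knobs more precisely.

Run:
```python
from h import *
from scipy.optimize import least_squares
from scipy.spatial.transform import Rotation as Ro
np.set_printoptions(precision=4,suppress=True)
ims={n:cv2.imread(f"pics/{n}1.png") for n in("top","side")}
C={n:calibration(n) for n in ims}
M={}
for n,im in ims.items():
    h=cv2.cvtColor(im,cv2.COLOR_BGR2HSV)
    m=((h[...,0]>20)&(h[...,0]<38)&(h[...,1]>150)&(h[...,2]>60)).astype(np.uint8)
    k,l,s,_=cv2.connectedComponentsWithStats(m); m=(l==1+s[1:,4].argmax()).astype(np.uint8)
    M[n]=cv2.morphologyEx(m,cv2.MORPH_CLOSE,np.ones((15,15)))
def hull(n,p):
    c,s=np.cos(p[2]),np.sin(p[2]);P=[]
    for z in(.035,.055):
        for a in(-.11,.11):
            for b in(-.16,.16): P.append(proj(n,[p[0]+c*a-s*b,p[1]+s*a+c*b,z],C[n]))
    return cv2.convexHull(np.array(P,np.float32))
def res(p):
    r=[]
    for n in M:
        H=hull(n,p); c=max(cv2.findContours(M[n],cv2.RETR_EXTERNAL,cv2.CHAIN_APPROX_NONE)[0],key=cv2.contourArea)
        r+=[cv2.pointPolygonTest(H,(float(q[0][0]),float(q[0][1])),True)-.3 for q in c]
    return r
f=least_squares(res,[.56,.05,-.05],loss="soft_l1",diff_step=1e-3,x_scale=[.01,.01,.05]);p=f.x
print("base",p,"med res px",np.median(np.abs(f.fun)))
c,s=np.cos(p[2]),np.sin(p[2])
for nm,y in(("L",.13),("R",-.13)):
    X=np.array([p[0]-.08*c-s*y,p[1]-.08*s+c*y,.082]);print(nm,X,[proj(n,X,C[n]) for n in C])
o=monitor.get_obs();R=Ro.from_quat(o["eef_rot"],scalar_first=True).as_matrix();print(R)
big=np.hstack([cv2.resize(ims["top"][205:285,200:340],None,fx=4,fy=4),]);cv2.imwrite("pics/topc.png",big)
```

```text
base [ 0.5622  0.0494 -0.0256] med res px 1.1651797471204608
L [0.4855 0.1814 0.082 ] [array([225.305 , 246.5718]), array([311.3358, 270.8285])]
R [ 0.4789 -0.0785  0.082 ] [array([305.6296, 252.9211]), array([322.791 , 196.1004])]
[[-0.0001  0.4348 -0.9005]
 [ 0.0001 -0.9005 -0.4348]
 [-1.     -0.0001 -0.    ]]
```

View pics/topc.png

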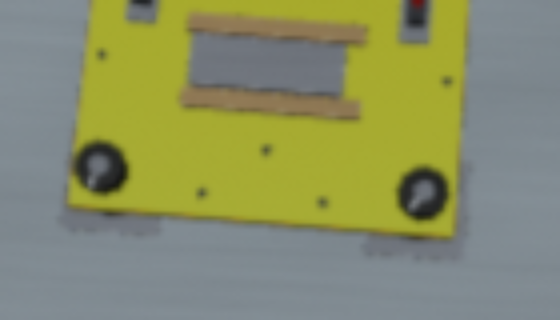

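The crop shows the knobs at about (225,247) and (305,253), which matches the plate fit within 0.5 px. I'll move towards the right knob and wind the wrist counter-clockwise on the way.

Request:
drive_tool(targets=[[[0,-0.05,-0.08],[-0.125,0,0]],[[0,-0.1,-0.165],[-0.25,0,0]],[[0,-0.155,-0.25],[-0.375,0,0]],[[0,-0.205,-0.33],[-0.5,0,0]],[[0,-0.255,-0.41],[-0.625,0,0]],[[0,-0.31,-0.495],[-0.75,0,0]],[[0,-0.36,-0.58],[-0.875,0,0]],[[0,-0.41,-0.66],[-1,0,0]]], grip=85)

```text
t: 1.2
eef_pos: [0.3537, -0.2748, 0.2535]
eef_rot: [0.332, 0.625, 0.331, -0.624]
contact_force: [0.9, -0.8, 0.2]
opening: 0.992
```

Request:
drive_tool(targets=[[[0.02,0,-0.1],[-0.125,0,0]],[[0.04,-0.005,-0.2],[-0.25,0,0]],[[0.06,-0.01,-0.3],[-0.375,0,0]],[[0.08,-0.015,-0.4],[-0.5,0,0]],[[0.1,-0.02,-0.5],[-0.625,0,0]],[[0.12,-0.02,-0.6],[-0.75,0,0]],[[0.14,-0.02,-0.7],[-0.875,0,0]],[[0.16,-0.024,-0.78],[-1,0,0]]])

```text
t: 2.0
eef_pos: [0.4796, -0.077, 0.2051]
eef_rot: [0.482, 0.517, 0.482, -0.517]
contact_force: [0.5, -0.8, -0.5]
opening: 1.0
```

```bash
cat > s.py <<'E'
from h import *
from scipy.spatial.transform import Rotation as Ro
np.set_printoptions(precision=4,suppress=True)
def st(T=None):
    o=monitor.get_obs();R=Ro.from_quat(o["eef_rot"],scalar_first=True).as_matrix()
    print(o["t"],"q",o["q"],"p",o["eef_pos"],"f",o["contact_force"],"m",o["ft_torque"],"op",o["opening"])
    print(R)
    if T is not None: print("shares",R.T@(np.array(T)-o["eef_pos"])/.3)
    return o,R
E
python3 - <<'E'
from s import *
st([.479,-.0785,.2])
c=calibration("wrist"); print(np.array(c["R"])[2], proj("wrist",[.479,-.0785,.082],c))
save("wrist","w1.png")
for d in cut_out("wrist","right_knob")[:2]: print(d["p"],d["uv"],ray("wrist",d["uv"],.09,c))
E
```

```text
2.0 q [-0.3172  0.3176  1.7037  0.0001  1.1198 -0.2469] p [ 0.4796 -0.077   0.2051] f [ 0.474  -0.8002 -0.5382] m [-0.0454 -0.0178 -0.0062] op 0.9998558331250061
[[ 0.0005  0.9975 -0.0704]
 [-0.0001 -0.0704 -0.9975]
 [-1.      0.0005  0.    ]]
shares [ 0.0172 -0.0017  0.005 ]
[-0.0196 -0.2816 -0.9593] [281.6896 211.9381]
0.78 [283.3, 214.6] [ 0.4801 -0.0781  0.09  ]
0.49 [372.8, 122.5] [ 0.5399 -0.0223  0.09  ]
```

View pics/w1.png

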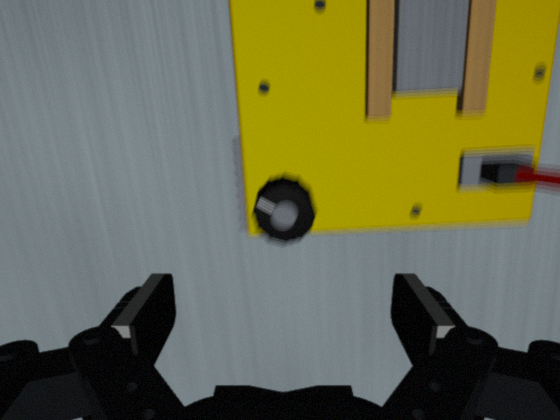

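The wrist view shows the right knob with its silhouette centred near (285,208). I'll fit it with the known cylinder, then rotate three more times.

```bash
cat > fit.py <<'E'
from s import *
from scipy.optimize import least_squares
def fitknob(im,c,x0,dark=55,r=60):
    u=proj("wrist",[*x0,.082],c).astype(int)
    m=(im.max(2)<dark).astype(np.uint8); box=np.zeros_like(m);box[max(0,u[1]-r):u[1]+r,max(0,u[0]-r):u[0]+r]=1
    m=cv2.morphologyEx(m*box,cv2.MORPH_CLOSE,np.ones((9,9)))
    k,l,s,_=cv2.connectedComponentsWithStats(m); i=1+s[1:,4].argmax(); print("blob",s[i])
    ct=max(cv2.findContours((l==i).astype(np.uint8),cv2.RETR_EXTERNAL,cv2.CHAIN_APPROX_NONE)[0],key=cv2.contourArea)
    a=np.linspace(0,2*np.pi,60)
    def res(p):
        P=np.array([proj("wrist",[p[0]+.02*np.cos(t),p[1]+.02*np.sin(t),z],c) for z in(.065,.099) for t in a],np.float32)
        H=cv2.convexHull(P); return [cv2.pointPolygonTest(H,(float(q[0][0]),float(q[0][1])),True) for q in ct]
    f=least_squares(res,x0,diff_step=1e-3,loss="soft_l1"); print("knob",f.x,"res mean/rms",f.fun.mean(),f.fun.std()); return f.x
E
python3 - <<'E'
from fit import *
im=cv2.imread("pics/w1.png")[:,:,::-1]
fitknob(im,calibration("wrist"),[.479,-.0785])
E
```

```text
blob [ 254  178   61   63 2115]
knob [ 0.4798 -0.075 ] res mean/rms 3.1421206679538596 1.6361405402480722
```

Request:
drive_tool(targets=[[[0,0,0],[-0.125,0,0]],[[0,0,0],[-0.25,0,0]],[[0,0,0],[-0.375,0,0]],[[0,0,0],[-0.5,0,0]],[[0,0,0],[-0.625,0,0]],[[0,0,0],[-0.75,0,0]],[[0,0,0],[-0.875,0,0]],[[0,0,0],[-1,0,0]]])

```text
t: 2.9
eef_pos: [0.4785, -0.0792, 0.2056]
eef_rot: [0.599, 0.375, 0.599, -0.376]
contact_force: [-0.6, -0.0, 1.0]
opening: 0.993
```

Request:
drive_tool(targets=[[[0,0,0],[-0.125,0,0]],[[0,0,0],[-0.25,0,0]],[[0,0,0],[-0.375,0,0]],[[0,0,0],[-0.5,0,0]],[[0,0,0],[-0.625,0,0]],[[0,0,0],[-0.75,0,0]],[[0,0,0],[-0.875,0,0]],[[0,0,0],[-1,0,0]]])

```text
t: 3.7
eef_pos: [0.4785, -0.0792, 0.2055]
eef_rot: [0.676, 0.208, 0.676, -0.208]
contact_force: [-0.5, -1.2, -0.4]
opening: 0.993
```

Request:
drive_tool(targets=[[[0,0,0],[-0.125,0,0]],[[0,0,0],[-0.25,0,0]],[[0,0,0],[-0.375,0,0]],[[0,0,0],[-0.5,0,0]],[[0,0,0],[-0.625,0,0]],[[0,0,0],[-0.75,0,0]],[[0,0,0],[-0.875,0,0]],[[0,0,0],[-1,0,0]]])

```text
t: 4.5
eef_pos: [0.4785, -0.0791, 0.2056]
eef_rot: [0.707, 0.026, 0.707, -0.026]
contact_force: [-0.1, 0.3, 0.4]
opening: 0.993
```

Run:
```python
from fit import *
c=calibration("wrist");im=save("wrist","w2.png")
x=fitknob(im,c,[.479,-.0785])
st([*x,.085])
```

```text
blob [ 256  179   63   69 2743]
knob [ 0.4791 -0.0779] res mean/rms 1.2557028025789212 0.722562058835954
4.55 q [-0.3219  0.316   1.7049 -0.0004  1.1205 -1.823 ] p [ 0.4785 -0.0791  0.2055] f [ 0.2301  0.0719 -0.1233] m [ 0.0103 -0.0109  0.0403] op 1.0011900031920957
[[ 0.0001  0.0695  0.9976]
 [-0.0004  0.9976 -0.0695]
 [-1.     -0.0004  0.0001]]
shares [0.4017 0.0045 0.0016]
```

Request:
drive_tool(targets=[[[0.05,0.003,0.001],[0,0,0]],[[0.1,0.003,0.001],[0,0,0]],[[0.15,0.003,0.001],[0,0,0]],[[0.2,0.003,0.001],[0,0,0]],[[0.26,0.003,0.001],[0,0,0]],[[0.32,0.003,0.001],[0,0,0]],[[0.37,0.003,0.001],[0,0,0]],[[0.4,0.003,0.001],[0,0,0]]])

```text
t: 5.35
eef_pos: [0.4786, -0.078, 0.0844]
eef_rot: [0.706, 0.027, 0.707, -0.027]
contact_force: [-0.2, -0.2, 0.7]
opening: 0.998
```

Request:
drive_tool(targets=[[[0,0,0],[0,0,0]],[[0,0,0],[0,0,0]],[[0,0,0],[0,0,0]],[[0,0,0],[0,0,0]],[[0,0,0],[0,0,0]],[[0,0,0],[0,0,0]],[[0,0,0],[0,0,0]],[[0,0,0],[0,0,0]]], grip=30, force=30)

```text
t: 6.15
eef_pos: [0.4797, -0.0769, 0.0865]
eef_rot: [0.707, 0.026, 0.706, -0.026]
contact_force: [-1.0, 5.0, 5.4]
opening: 0.459
```

Run:
```python
from s import *
st([.4791,-.0779,.085])
save("wrist","w3.png")
```

```text
6.15 q [-0.3175  0.4811  1.8433  0.0014  0.8155 -1.8151] p [ 0.4797 -0.0769  0.0865] f [-1.0081  4.9888  5.4488] m [ 0.6939  0.055  -0.0657] op 0.4588997348670381
[[ 0.002   0.0741  0.9973]
 [ 0.0004  0.9973 -0.0741]
 [-1.      0.0006  0.002 ]]
shares [ 0.005  -0.0035 -0.0018]
```

View pics/w3.png

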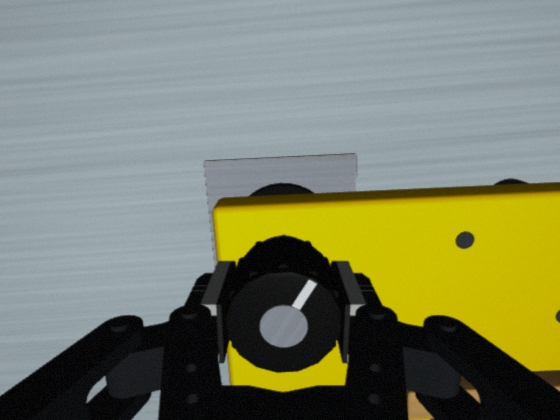

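The pads hold the knob. There's a 5 N side load and a 5 N lift on the tool, so I'll relieve these by shifting about 1 mm in y and 2 mm up, then start turning.

Request:
drive_tool(targets=[[[-0.006,0.004,0.002],[0,0,0]],[[-0.006,0.004,0.002],[0,0,0]],[[-0.006,0.004,0.002],[0.15,0,0]],[[-0.006,0.004,0.002],[0.3,0,0]],[[-0.006,0.004,0.002],[0.45,0,0]],[[-0.006,0.004,0.002],[0.6,0,0]],[[-0.006,0.004,0.002],[0.8,0,0]],[[-0.006,0.004,0.002],[1,0,0]]])

```text
t: 7.0
eef_pos: [0.4796, -0.077, 0.0867]
eef_rot: [0.675, 0.209, 0.676, -0.21]
contact_force: [0.9, -3.8, -8.8]
opening: 0.458
```

```bash
python3 -c "
from s import *
st()"
```

```text
7.0 q [-0.3164  0.4817  1.8413 -0.0014  0.819  -1.2848] p [ 0.4796 -0.077   0.0867] f [ 0.8769 -3.7797 -8.7547] m [-0.7115 -0.1477  0.0604] op 0.45840806859909256
[[-0.0007  0.5659  0.8245]
 [-0.0008  0.8245 -0.5659]
 [-1.     -0.0011 -0.0001]]
```

Request:
drive_tool(targets=[[[0,0,0],[0.125,0,0]],[[0,0,0],[0.25,0,0]],[[0,0,0],[0.375,0,0]],[[0,0,0],[0.5,0,0]],[[0,0,0],[0.625,0,0]],[[0,0,0],[0.75,0,0]],[[0,0,0],[0.875,0,0]],[[0,0,0],[1,0,0]]])

```text
t: 7.8
eef_pos: [0.4795, -0.0771, 0.0867]
eef_rot: [0.598, 0.376, 0.599, -0.377]
contact_force: [0.4, -5.0, -9.1]
opening: 0.462
```

```bash
python3 -c "
from s import *
st()"
```

```text
7.8 q [-0.3166  0.4816  1.8415 -0.0017  0.8192 -0.7627] p [ 0.4795 -0.0771  0.0867] f [ 0.4253 -4.9916 -9.0719] m [-0.7785 -0.0687  0.0429] op 0.46169389506873726
[[-0.0011  0.9016  0.4325]
 [-0.001   0.4325 -0.9016]
 [-1.     -0.0014  0.0004]]
```

Request:
drive_tool(targets=[[[0.0035,-0.001,0.0015],[0,0,0]],[[0.0035,-0.001,0.0015],[0.15,0,0]],[[0.0035,-0.001,0.0015],[0.3,0,0]],[[0.0035,-0.001,0.0015],[0.45,0,0]],[[0.0035,-0.001,0.0015],[0.6,0,0]],[[0.0035,-0.001,0.0015],[0.75,0,0]],[[0.0035,-0.001,0.0015],[0.875,0,0]],[[0.0035,-0.001,0.0015],[1,0,0]]])

```text
t: 8.6
eef_pos: [0.4793, -0.0772, 0.0866]
eef_rot: [-0.481, -0.518, -0.481, 0.519]
contact_force: [-3.9, -2.0, 2.2]
opening: 0.458
```

```bash
python3 -c "
from s import *
st()"
```

```text
8.6 q [-0.3172  0.4815  1.8422 -0.0011  0.8185 -0.2424] p [ 0.4793 -0.0772  0.0866] f [-3.9231 -2.0428  2.2088] m [-0.4178  0.6334  0.0105] op 0.45757621380220587
[[-0.0008  0.9973 -0.074 ]
 [-0.0006 -0.074  -0.9973]
 [-1.     -0.0008  0.0006]]
```

Request:
drive_tool(targets=[[[0,0,0],[0.06,0,0]],[[0,0,0],[0.12,0,0]],[[0,0,0],[0.18,0,0]],[[0,0,0],[0.24,0,0]],[[0,0,0],[0.3,0,0]],[[0,0,0],[0.36,0,0]],[[0,0,0],[0.43,0,0]],[[0,0,0],[0.5,0,0]]])

```text
t: 9.4
eef_pos: [0.4792, -0.0771, 0.0866]
eef_rot: [-0.41, -0.576, -0.41, 0.577]
contact_force: [-4.0, -2.2, 3.2]
opening: 0.463
```

```bash
python3 -c "
from s import *
st()"
```

```text
9.4 q [-0.3172  0.4814  1.8423 -0.0012  0.8187  0.0181] p [ 0.4792 -0.0771  0.0866] f [-4.0287 -2.2495  3.1868] m [-0.3851  0.6619  0.1629] op 0.46252478075015124
[[-0.001   0.9446 -0.3283]
 [-0.0006 -0.3283 -0.9446]
 [-1.     -0.0008  0.0009]]
```

```bash
cat > rd.py <<'E'
from s import *
v=[]
for i in range(8):
    camera("top"); o=monitor.get_obs(); v.append([*o["contact_force"],*o["ft_torque"]])
v=np.array(v); print(o["t"],"q6",o["q"][5],"mean",v.mean(0),"std",v.std(0)); print(v[:,5])
E
python3 rd.py
```

```text
9.8 q6 0.0166500478746628 mean [-4.4593 -3.1408  3.7549 -0.4446  0.8215 -0.0472] std [0.4273 0.5265 0.4047 0.018  0.0277 0.0315]
[-0.0303  0.0255 -0.0753 -0.0575 -0.0736 -0.0389 -0.0553 -0.072 ]
```

Request:
drive_tool(targets=[[[0,0,0],[0.025,0,0]],[[0,0,0],[0.05,0,0]],[[0,0,0],[0.075,0,0]],[[0,0,0],[0.1,0,0]],[[0,0,0],[0.125,0,0]],[[0,0,0],[0.15,0,0]],[[0,0,0],[0.175,0,0]],[[0,0,0],[0.2,0,0]]])

```text
t: 10.6
eef_pos: [0.4791, -0.0771, 0.0866]
eef_rot: [-0.379, -0.596, -0.38, 0.597]
contact_force: [-5.0, -3.4, 4.0]
opening: 0.459
```

```bash
python3 -c "
from s import *
st()"
```

```text
10.6 q [-0.3172  0.4814  1.8424 -0.0012  0.8188  0.1215] p [ 0.4791 -0.0771  0.0866] f [-4.9733 -3.3516  4.0253] m [-0.4053  0.8381  0.2124] op 0.4593392640149594
[[-0.0011  0.9057 -0.424 ]
 [-0.0005 -0.424  -0.9057]
 [-1.     -0.0008  0.001 ]]
```

Request:
drive_tool(targets=[[[0,0,0],[0.025,0,0]],[[0,0,0],[0.05,0,0]],[[0,0,0],[0.075,0,0]],[[0,0,0],[0.1,0,0]],[[0,0,0],[0.125,0,0]],[[0,0,0],[0.15,0,0]],[[0,0,0],[0.175,0,0]],[[0,0,0],[0.2,0,0]]])

```text
t: 11.4
eef_pos: [0.4791, -0.0771, 0.0866]
eef_rot: [-0.348, -0.615, -0.348, 0.616]
contact_force: [-5.3, -2.3, 4.4]
opening: 0.461
```

```bash
python3 -c "
from s import *
st()"
```

```text
11.4 q [-0.3171  0.4814  1.8424 -0.0012  0.8189  0.2261] p [ 0.4791 -0.0771  0.0866] f [-5.2753 -2.2879  4.4286] m [-0.4338  0.8628  0.2091] op 0.46130030165016256
[[-0.0013  0.8564 -0.5163]
 [-0.0005 -0.5163 -0.8564]
 [-1.     -0.0009  0.0011]]
```

Counter-torque rose from about 0.04 to 0.21 N m (readings 0.16, 0.21, 0.21) at about 2.04 rad. That means roughly 7–8 N, so the right foot bears. I'll release, lift and travel to the left knob while unwinding.

Request:
drive_tool(targets=[[[0,0,0],[0,0,0]],[[0,0,0],[0,0,0]],[[0,0,0],[0,0,0]],[[0,0,0],[0,0,0]],[[0,0,0],[0,0,0]],[[0,0,0],[0,0,0]],[[0,0,0],[0,0,0]],[[0,0,0],[0,0,0]]], grip=85)

```text
t: 12.2
eef_pos: [0.4798, -0.0769, 0.086]
eef_rot: [-0.347, -0.616, -0.347, 0.616]
contact_force: [-0.0, 0.2, -0.2]
opening: 0.994
```

Request:
drive_tool(targets=[[[-0.03,0,0],[0,0,0]],[[-0.08,0,0],[0,0,0]],[[-0.13,0,0],[0,0,0]],[[-0.18,0,0],[-0.2,0,0]],[[-0.24,0,0],[-0.4,0,0]],[[-0.3,0,0],[-0.6,0,0]],[[-0.36,0,0],[-0.8,0,0]],[[-0.395,0,0],[-1,0,0]]])

```text
t: 13.0
eef_pos: [0.4802, -0.0771, 0.2067]
eef_rot: [0.497, 0.505, 0.495, -0.504]
contact_force: [-0.8, 0.7, -0.3]
opening: 1.002
```

```bash
python3 -c "
from s import *
st([.4857,.1822,.205])"
```

```text
13.0 q [-0.3168  0.3158  1.7014 -0.      1.1216 -0.2997] p [ 0.4802 -0.0771  0.2067] f [-0.7946  0.702  -0.347 ] m [-0.0437  0.0405 -0.0445] op 1.0016846902066923
[[ 0.0025  0.9999 -0.0171]
 [-0.0009 -0.0171 -0.9999]
 [-1.      0.0026  0.0008]]
shares [ 0.005   0.0035 -0.8644]
```

Request:
drive_tool(targets=[[[0,0,-0.1],[-0.125,0,0]],[[0,0,-0.22],[-0.25,0,0]],[[0,0,-0.34],[-0.375,0,0]],[[0,0,-0.46],[-0.5,0,0]],[[0,0,-0.58],[-0.625,0,0]],[[0,0,-0.7],[-0.75,0,0]],[[0,0,-0.8],[-0.875,0,0]],[[0.005,0.003,-0.864],[-1,0,0]]])

```text
t: 13.8
eef_pos: [0.486, 0.1843, 0.2039]
eef_rot: [0.61, 0.359, 0.609, -0.358]
contact_force: [0.8, -0.8, 0.6]
opening: 0.994
```

Request:
drive_tool(targets=[[[0,0,0],[-0.125,0,0]],[[0,0,0],[-0.25,0,0]],[[0,0,0],[-0.375,0,0]],[[0,0,0],[-0.5,0,0]],[[0,0,0],[-0.625,0,0]],[[0,0,0],[-0.75,0,0]],[[0,0,0],[-0.875,0,0]],[[0,0,0],[-1,0,0]]])

```text
t: 14.6
eef_pos: [0.4862, 0.1822, 0.2037]
eef_rot: [0.681, 0.189, 0.681, -0.189]
contact_force: [-0.1, 0.2, -0.5]
opening: 0.997
```

Request:
drive_tool(targets=[[[0,0,0],[-0.125,0,0]],[[0,0,0],[-0.25,0,0]],[[0,0,0],[-0.375,0,0]],[[0,0,0],[-0.5,0,0]],[[0,0,0],[-0.625,0,0]],[[0,0,0],[-0.75,0,0]],[[0,0,0],[-0.875,0,0]],[[0,0,0],[-1,0,0]]])

```text
t: 15.4
eef_pos: [0.4862, 0.1822, 0.2037]
eef_rot: [0.707, 0.007, 0.707, -0.007]
contact_force: [-0.2, -0.3, -0.1]
opening: 0.995
```

Request:
drive_tool(targets=[[[0,0,0],[-0.125,0,0]],[[0,0,0],[-0.25,0,0]],[[0,0,0],[-0.375,0,0]],[[0,0,0],[-0.5,0,0]],[[0,0,0],[-0.625,0,0]],[[0,0,0],[-0.75,0,0]],[[0,0,0],[-0.9,0,0]],[[0,0,0],[-1,0,0]]])

```text
t: 16.2
eef_pos: [0.4862, 0.1822, 0.2037]
eef_rot: [0.685, -0.177, 0.685, 0.177]
contact_force: [0.3, 0.3, 0.5]
opening: 0.996
```

Run:
```python
from fit import *
camera("top"); camera("top")
c=calibration("wrist");im=save("wrist","w4.png")
x=fitknob(im,c,[.4857,.1822])
st([*x,.085])
```

```text
blob [ 254  181   62   68 2777]
knob [0.486  0.1818] res mean/rms 1.267513399226579 0.8263673925388563
16.35 q [ 0.2109  0.3773  1.6171 -0.0001  1.1467 -1.8609] p [0.4862 0.1822 0.2036] f [0.4503 0.0877 0.5401] m [-0.0182  0.012  -0.0444] op 0.9976174505530507
[[ 0.0005 -0.4803  0.8771]
 [ 0.      0.8771  0.4803]
 [-1.     -0.0002  0.0004]]
shares [ 0.3952 -0.0007 -0.0013]
```

View pics/w4.png

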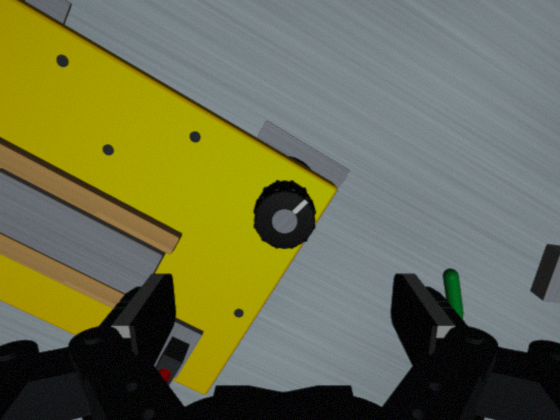

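The wrist view has the left knob at (285,214), in line with the tool. Descend and grip.

Request:
drive_tool(targets=[[[0.05,0,0],[0,0,0]],[[0.1,0,0],[0,0,0]],[[0.15,0,-0.001],[0,0,0]],[[0.2,0,-0.001],[0,0,0]],[[0.26,0,-0.001],[0,0,0]],[[0.32,0,-0.001],[0,0,0]],[[0.37,0,-0.001],[0,0,0]],[[0.392,0,-0.001],[0,0,0]]])

```text
t: 17.15
eef_pos: [0.4854, 0.1819, 0.0844]
eef_rot: [0.684, -0.175, 0.686, 0.175]
contact_force: [-0.9, 0.5, -1.5]
opening: 0.999
```

Request:
drive_tool(targets=[[[0,0,0],[0,0,0]],[[0,0,0],[0,0,0]],[[0,0,0],[0,0,0]],[[0,0,0],[0,0,0]],[[0,0,0],[0,0,0]],[[0,0,0],[0,0,0]],[[0,0,0],[0,0,0]],[[0,0,0],[0,0,0]]], grip=30, force=30)

```text
t: 17.95
eef_pos: [0.486, 0.1829, 0.0866]
eef_rot: [0.686, -0.175, 0.684, 0.176]
contact_force: [-2.8, 4.4, 5.3]
opening: 0.46
```

```bash
python3 -c "
from s import *
st()"
```

```text
17.95 q [ 0.2117  0.5278  1.7506  0.0015  0.8617 -1.8619] p [0.486  0.1829 0.0866] f [-2.8161  4.4455  5.2851] m [ 0.6544  0.5023 -0.0515] op 0.4599239697225331
[[ 0.0012 -0.481   0.8767]
 [ 0.0015  0.8767  0.481 ]
 [-1.      0.0007  0.0018]]
```

Request:
drive_tool(targets=[[[-0.0023,0.0022,0],[0,0,0]],[[-0.0023,0.0022,0],[0.15,0,0]],[[-0.0023,0.0022,0],[0.3,0,0]],[[-0.0023,0.0022,0],[0.45,0,0]],[[-0.0023,0.0022,0],[0.6,0,0]],[[-0.0023,0.0022,0],[0.75,0,0]],[[-0.0023,0.0022,0],[0.875,0,0]],[[-0.0023,0.0022,0],[1,0,0]]])

```text
t: 18.75
eef_pos: [0.486, 0.1831, 0.0867]
eef_rot: [0.708, 0.009, 0.707, -0.008]
contact_force: [-0.9, 3.9, 1.8]
opening: 0.454
```

```bash
python3 -c "
from s import *
st()"
```

```text
18.75 q [ 0.2124  0.5278  1.7503  0.0006  0.862  -1.3346] p [0.486  0.1831 0.0867] f [-0.9021  3.9455  1.7535] m [0.5127 0.0955 0.0534] op 0.45374709222020304
[[ 0.0014  0.0242  0.9997]
 [ 0.0007  0.9997 -0.0242]
 [-1.      0.0008  0.0013]]
```

Request:
drive_tool(targets=[[[0,0,0],[0.125,0,0]],[[0,0,0],[0.25,0,0]],[[0,0,0],[0.375,0,0]],[[0,0,0],[0.5,0,0]],[[0,0,0],[0.625,0,0]],[[0,0,0],[0.75,0,0]],[[0,0,0],[0.875,0,0]],[[0,0,0],[1,0,0]]])

```text
t: 19.55
eef_pos: [0.486, 0.1832, 0.0867]
eef_rot: [0.681, 0.192, 0.68, -0.191]
contact_force: [-0.2, 2.9, 1.2]
opening: 0.462
```

```bash
python3 -c "
from s import *
st()"
```

```text
19.55 q [ 0.2126  0.5278  1.7503  0.0007  0.862  -0.811 ] p [0.486  0.1832 0.0867] f [-0.2304  2.8657  1.1813] m [ 0.5368  0.1654 -0.0053] op 0.46189311810735323
[[ 0.0014  0.5208  0.8537]
 [ 0.0009  0.8537 -0.5208]
 [-1.      0.0015  0.0007]]
```

Request:
drive_tool(targets=[[[0,0,0],[0.1,0,0]],[[0,0,0],[0.2,0,0]],[[0,0,0],[0.3,0,0]],[[0,0,0],[0.4,0,0]],[[0,0,0],[0.5,0,0]],[[0,0,0],[0.6,0,0]],[[0,0,0],[0.7,0,0]],[[0,0,0],[0.8,0,0]]])

```text
t: 20.35
eef_pos: [0.4861, 0.1833, 0.0867]
eef_rot: [0.627, 0.329, 0.626, -0.328]
contact_force: [0.4, 5.0, 1.8]
opening: 0.457
```

```bash
python3 -c "
from s import *
st()"
```

```text
20.35 q [ 0.2126  0.5279  1.7502  0.0008  0.8619 -0.3927] p [0.4861 0.1833 0.0867] f [0.3724 4.9708 1.8364] m [0.6122 0.1175 0.0948] op 0.4569527816603006
[[ 0.0015  0.8227  0.5685]
 [ 0.001   0.5685 -0.8227]
 [-1.      0.0018  0.0001]]
```

Request:
drive_tool(targets=[[[0,0,0],[0.03,0,0]],[[0,0,0],[0.06,0,0]],[[0,0,0],[0.09,0,0]],[[0,0,0],[0.12,0,0]],[[0,0,0],[0.15,0,0]],[[0,0,0],[0.18,0,0]],[[0,0,0],[0.22,0,0]],[[0,0,0],[0.26,0,0]]])

```text
t: 21.15
eef_pos: [0.4861, 0.1833, 0.0867]
eef_rot: [0.603, 0.37, 0.603, -0.369]
contact_force: [-0.6, 6.6, 1.2]
opening: 0.461
```

```bash
cat > r.py <<'E'
from s import *
o=monitor.get_obs(); print(o["t"],"turn",o["q"][5]+1.862,"f",o["contact_force"],"mz",o["ft_torque"][2])
E
python3 r.py
```

```text
21.15 turn 1.603292443105979 f [-0.6329  6.5677  1.1996] mz 0.08954641760610907
```

Request:
drive_tool(targets=[[[0,0,0],[0.03,0,0]],[[0,0,0],[0.06,0,0]],[[0,0,0],[0.09,0,0]],[[0,0,0],[0.12,0,0]],[[0,0,0],[0.15,0,0]],[[0,0,0],[0.18,0,0]],[[0,0,0],[0.22,0,0]],[[0,0,0],[0.26,0,0]]])

```text
t: 21.95
eef_pos: [0.4861, 0.1833, 0.0867]
eef_rot: [0.577, 0.41, 0.576, -0.409]
contact_force: [0.6, 5.7, 1.3]
opening: 0.46
```

```bash
python3 r.py
```

```text
21.95 turn 1.7394361984504545 f [0.6262 5.7321 1.2516] mz -0.00831311023512097
```

Request:
drive_tool(targets=[[[0,0,0],[0.03,0,0]],[[0,0,0],[0.06,0,0]],[[0,0,0],[0.09,0,0]],[[0,0,0],[0.12,0,0]],[[0,0,0],[0.15,0,0]],[[0,0,0],[0.18,0,0]],[[0,0,0],[0.22,0,0]],[[0,0,0],[0.26,0,0]]])

```text
t: 22.75
eef_pos: [0.4862, 0.1833, 0.0867]
eef_rot: [0.547, 0.449, 0.547, -0.447]
contact_force: [0.6, 4.8, 1.8]
opening: 0.457
```

```bash
python3 r.py
```

```text
22.75 turn 1.875577923470518 f [0.5958 4.771  1.7982] mz 0.06196283534617248
```

No contact yet: the readings average about 0.048 N m. Continuing.

Request:
drive_tool(targets=[[[0,0,0],[0.03,0,0]],[[0,0,0],[0.06,0,0]],[[0,0,0],[0.09,0,0]],[[0,0,0],[0.12,0,0]],[[0,0,0],[0.15,0,0]],[[0,0,0],[0.18,0,0]],[[0,0,0],[0.22,0,0]],[[0,0,0],[0.26,0,0]]])

```text
t: 23.55
eef_pos: [0.4862, 0.1833, 0.0867]
eef_rot: [0.515, 0.485, 0.515, -0.483]
contact_force: [0.4, 5.8, 2.0]
opening: 0.46
```

```bash
python3 r.py
```

```text
23.55 turn 2.0116556925926936 f [0.3664 5.8496 2.0213] mz 0.046014906946919815
```

Request:
drive_tool(targets=[[[0,0,0],[0.03,0,0]],[[0,0,0],[0.06,0,0]],[[0,0,0],[0.09,0,0]],[[0,0,0],[0.12,0,0]],[[0,0,0],[0.15,0,0]],[[0,0,0],[0.18,0,0]],[[0,0,0],[0.22,0,0]],[[0,0,0],[0.26,0,0]]])

```text
t: 24.35
eef_pos: [0.4862, 0.1833, 0.0867]
eef_rot: [0.481, 0.519, 0.481, -0.517]
contact_force: [0.6, 6.1, 1.8]
opening: 0.458
```

```bash
python3 r.py
```

```text
24.35 turn 2.1477457812049168 f [0.5954 6.118  1.8303] mz 0.06801768092302383
```

Request:
drive_tool(targets=[[[0,0,0],[0.03,0,0]],[[0,0,0],[0.06,0,0]],[[0,0,0],[0.09,0,0]],[[0,0,0],[0.12,0,0]],[[0,0,0],[0.15,0,0]],[[0,0,0],[0.18,0,0]],[[0,0,0],[0.22,0,0]],[[0,0,0],[0.26,0,0]]])

```text
t: 25.15
eef_pos: [0.4862, 0.1833, 0.0867]
eef_rot: [0.445, 0.55, 0.445, -0.549]
contact_force: [-0.7, 5.1, 2.8]
opening: 0.456
```

```bash
python3 r.py
```

```text
25.15 turn 2.283835666604926 f [-0.672   5.1169  2.7796] mz 0.0766584195721641
```

Request:
drive_tool(targets=[[[0,0,0],[0.03,0,0]],[[0,0,0],[0.06,0,0]],[[0,0,0],[0.09,0,0]],[[0,0,0],[0.12,0,0]],[[0,0,0],[0.15,0,0]],[[0,0,0],[0.18,0,0]],[[0,0,0],[0.22,0,0]],[[0,0,0],[0.26,0,0]]])

```text
t: 25.95
eef_pos: [0.4863, 0.1833, 0.0867]
eef_rot: [0.407, 0.579, 0.406, -0.578]
contact_force: [0.8, 6.2, 2.1]
opening: 0.455
```

```bash
python3 r.py
```

```text
25.95 turn 2.419877469595979 f [0.8208 6.1809 2.1023] mz 0.14111971658091788
```

Request:
drive_tool(targets=[[[0,0,0],[0.03,0,0]],[[0,0,0],[0.06,0,0]],[[0,0,0],[0.09,0,0]],[[0,0,0],[0.12,0,0]],[[0,0,0],[0.15,0,0]],[[0,0,0],[0.18,0,0]],[[0,0,0],[0.22,0,0]],[[0,0,0],[0.26,0,0]]])

```text
t: 26.75
eef_pos: [0.4863, 0.1833, 0.0867]
eef_rot: [0.366, 0.606, 0.366, -0.604]
contact_force: [0.4, 5.6, 2.0]
opening: 0.461
```

```bash
python3 r.py
```

```text
26.75 turn 2.55599137957804 f [0.3518 5.5809 1.9558] mz 0.20474127087644786
```

Request:
drive_tool(targets=[[[0,0,0],[0,0,0]],[[0,0,0],[0,0,0]],[[0,0,0],[0,0,0]],[[0,0,0],[0.02,0,0]],[[0,0,0],[0.04,0,0]],[[0,0,0],[0.06,0,0]],[[0,0,0],[0.08,0,0]],[[0,0,0],[0.1,0,0]]])

```text
t: 27.55
eef_pos: [0.4863, 0.1833, 0.0867]
eef_rot: [0.35, 0.615, 0.35, -0.613]
contact_force: [0.7, 5.4, 1.2]
opening: 0.462
```

```bash
python3 r.py
```

```text
27.55 turn 2.6079139250940426 f [0.7468 5.3958 1.2009] mz 0.20163971323636368
```

The readings 0.077, 0.141, 0.205 and 0.202 N m over 2.28–2.61 rad mean the left foot bears at about 7 N. Release, lift and retreat.

Request:
drive_tool(targets=[[[0,0,0],[0,0,0]],[[0,0,0],[0,0,0]],[[0,0,0],[0,0,0]],[[0,0,0],[0,0,0]],[[0,0,0],[0,0,0]],[[0,0,0],[0,0,0]],[[0,0,0],[0,0,0]],[[0,0,0],[0,0,0]]], grip=85)

```text
t: 28.35
eef_pos: [0.4856, 0.1826, 0.0861]
eef_rot: [-0.35, -0.614, -0.35, 0.614]
contact_force: [-0.5, 0.6, -0.4]
opening: 0.993
```

Request:
drive_tool(targets=[[[-0.03,0,0],[0,0,0]],[[-0.08,0,0],[0,0,0]],[[-0.13,0,0],[0,0,0]],[[-0.2,0,0],[0,0,0]],[[-0.27,0,0],[0,0,0]],[[-0.35,0,0],[0,0,0]],[[-0.43,0,0],[0,0,0]],[[-0.5,0,0],[0,0,0]]])

```text
t: 29.15
eef_pos: [0.4857, 0.1827, 0.2382]
eef_rot: [0.35, 0.615, 0.35, -0.614]
contact_force: [0.4, 0.6, -0.1]
opening: 0.995
```

Run:
```python
from fit import *
a=save("wrist","w5.png"); st(); b=save("top","t5.png"); s=save("side","s5.png")
old=cv2.imread("pics/side1.png")[:,:,::-1]
cv2.imwrite("pics/fin.png",np.hstack([cv2.resize(s[150:350,180:400],None,fx=1.8,fy=1.8),cv2.resize(old[150:350,180:400],None,fx=1.8,fy=1.8)])[:,:,::-1])
```

```text
29.2 q [ 0.2121  0.3397  1.5617 -0.0001  1.233   0.7466] p [0.4871 0.183  0.2415] f [ 2.159  -0.2641  3.4829] m [-0.0381 -0.0534  0.0054] op 0.9967324435806767
[[ 0.0071  0.8605 -0.5094]
 [ 0.0014 -0.5094 -0.8605]
 [-1.      0.0054 -0.0048]]
```

View pics/w5.png

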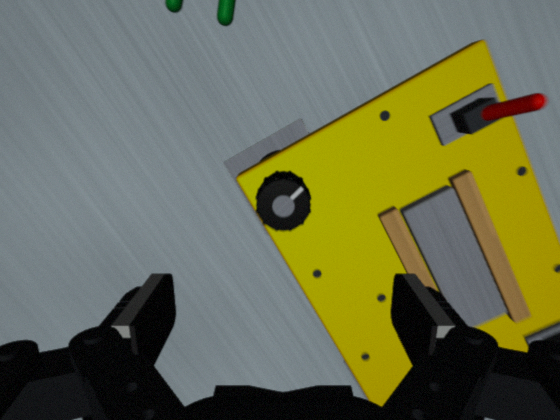

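View pics/fin.png

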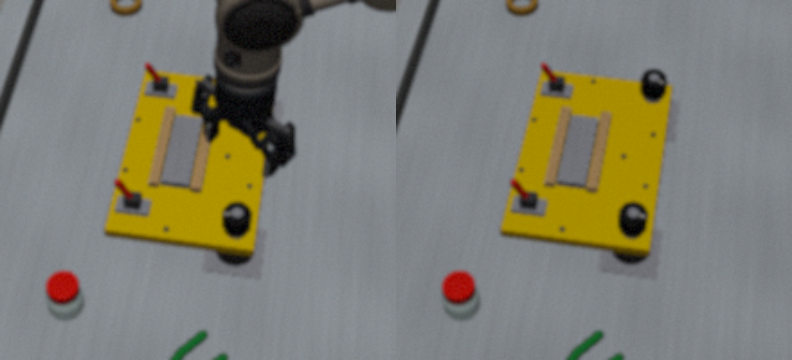

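The left knob's marker sits at the same angle to the tool as before the grip, so it didn't slip. The plate looks unmoved in the before/after side views. Handing in.

```bash
python3 -c "
from h import *
camera('top');camera('top');o=monitor.get_obs();print(o['t'],o['contact_force'],np.abs(o['joint_velocities']).max());print(order.sign_off())"
```

```text
29.4 [-1.04937246 -0.35701829 -0.35810233] 0.015495666832368643
the job is handed in; nothing more can be done
None
```

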